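# Bolt the post tray's spring gate open

## Task

Open the blue spring gate of the post tray and bolt it open so that the tray can be loaded: swing the gate by the bolt's red knob against its spring until the bolt stands over the gap between the two yellow blocks, and while holding it there push the bolt fully down into the gap, then let go. Leave the stamp, the cup and the stapler where they are.

Things in the scene. Friction and masses are not known exactly. Their poses are not given: they have to be found in the camera images.
- knob (a point): Centre of the red round knob (upright cylinder, 24 mm across, 30 mm tall) on top of the drop bolt, 105 mm above the desk while the bolt is up, 81 mm when fully down. The 8 to 10 mm thick steel bolt runs down the outer face of the blue gate. The gate's top edge is 54 mm above the desk; above that nothing stands within 30 mm of the knob.
- bolt (a joint): How far the bolt is pushed straight down, m: 0 up (start), 0.024 fully down. About 3 N pushes it and it stays where it is left. Its foot, 36 mm above the desk when up, then clears the yellow blocks by 5 mm, so it must stay up while the gate swings.
- hinge (a point): Top of the gate's steel pivot post (66 mm above the desk), on its upright axis, fixed to the tray. The knob moves on a level circle of 171 mm radius about it. The gate is a blue panel 215 mm long, 5 mm thick, starting shut across the tray's mouth.
- gate (a joint): Gate angle, rad: 0 shut, grows as it opens, counter-clockwise seen from above, out over the tray's grey apron on the robot's side; stops at 1.10. A torsion spring pulls it shut: about 1.5 N at the knob when shut, 6 to 7 N at the gap; let go unbolted, it snaps shut.
- keeper (a point): Middle of the gap between the two yellow blocks (8 mm thick, 36 mm long, 25 mm tall) on the apron, level with their tops, 31 mm above the desk. The knob is straight above it at gate angle 1.0; within 13 mm either way along its circle the bolt goes down freely. Let go, the spring draws the gate back up to 17 mm at the knob until the bolt rests on the nearer block.
- stamp: Bystander: dark wooden hand stamp, 42 mm wide foot, 78 mm tall, with a 28 mm round knob. Origin at the middle of its underside.
- cup: Bystander: white cup, 82 mm wide, 95 mm tall. Origin at the middle of its underside.
- stapler: Bystander: black and grey stapler, 140 by 36 by 56 mm. Origin at the middle of its underside, x along its length.

How it is judged:
At the end, for the whole second after the job is handed in: The gate stays open by its bolt alone: the knob within 26 mm of the middle of the gap (seen from above) and the knob's centre lower than 89 mm above the desk, that is the bolt pushed down at least 16 of its 24 mm (horizontal distance between knob and keeper below 0.026 m and height (world z) of knob below 0.089 m); the robot touches nothing.
It fails at once if the stamp is moved more than 40 mm (distance of stamp from where it was at the start of the episode above 0.04 m).
It fails at once if the cup is moved more than 40 mm (distance of cup from where it was at the start of the episode above 0.04 m).
It fails at once if the stapler is moved more than 40 mm (distance of stapler from where it was at the start of the episode above 0.04 m).
It also fails if it takes over 35 s, if anything falls off the work surface, if the arm or the gripper's body presses on something with over 40 N, if the wrist force passes 120 N, or if a joint passes its speed limit or range.

## Robot

A 6-joint arm with a two-finger parallel gripper is mounted at the origin on the work surface. World frame = base frame: x ahead of the robot, y to its left, z up, the work surface at z = 0. Lengths are in m, angles in rad, forces in N, time in s.
With the tool pointing down it reaches from about 0.35 to 0.95 m from the base axis. Payload 17.4 kg.
Tool frame: the origin (TCP) lies between the finger pads; the fingertips stand 19 mm ahead of it and the grasp point (between the pads) is the TCP; z points along the fingers, y is the direction in which the jaws open and shut (so a half turn about z gives the same grasp; the last joint's range is limited). The gripper opens to 93 mm and grips with 3 to 60 N. Pads are 15 mm wide; open, the fingers measure 128 mm over their backs; the gripper's body (75 mm by 188 mm) begins 65 mm behind the grasp point.
Start: joints at [-1.361, 0.116, 1.442, -0, 1.584, -0.038], TCP at [0.166, -0.654, 0.21] pointing down, gripper open.
Joint ranges: [-2.83, 2.83], [-0.83, 2.19], [0.07, 2.5], [-1.14, 4.28], [0.01, 3], [-2.97, 2.97]. Speed limits (rad/s): [1.89, 1.89, 2.22, 3.14, 3.14, 3.14].

## Interface

Orientations are given as a 3x3 rotation matrix whose columns are the frame's x, y, z axes.
In Python, from plant import get_obs, grab_frame, sign_off, silhouettes, pinpoint gives the robot as it stands.
- The arm moves only by the tool apply_moves, never from a script. Its argument "targets" is text: rows parted by semicolons, each of 6 numbers parted by spaces: the shift along the tool's x, y, z as a fraction of full scale, then the turn, a rotation vector about the tool's x, y, z as a fraction of full scale. A call has 1 to 10 rows; each row is the pose to reach, as a shift and turn from the pose commanded when the call began, along the tool's axes at that moment; what a row does not reach only later rows make up. Full scale, the value 1, is 0.3 m for a shift and 90 degrees for a turn. A row lasts 1/10 s, in which the tool goes at most 50 mm and 8.59 degrees, less where a joint would pass 70% of its speed; a pose out of reach is approached as far as the arm can. A call with a number of a shift or a turn outside -1 to 1 is refused whole. A call with a gripper value outside its range is refused whole. "jaw" is the opening, from 0 (shut) to 1 (fully open), set as the call begins (left out, the last holds). The fingers move at their own pace and stop on an object; "grip_force" is the grip in N (left out, the last holds). Time passes only in rows, so rows that repeat a pose let the fingers close. It gives the time, the measured TCP pose, the force and the opening at its end, in the units of the state.
- get_obs(): the state, without advancing time (a new reading comes with each control period).
- grab_frame(name): name is "scene" or "top" or "wrist"; returns a dict with "frame" (384x512x3 uint8, red, green, blue), "mtx" (3x3 intrinsics, pixels), "R" (3x3) and "t" (3): a world point X has camera coordinates R X + t. Camera axes: x right, y down, z forward; pixel columns grow to the right and rows downward; lengths in m; the calibration is good to about 2 mm. A picture is of the moment at which its call begins. There is no depth.
- sign_off(): hands the job in, once; it reports no verdict.
Trained networks look in the newest picture that a camera, given by its name, has taken for a name from the list of things; names that differ only in an ending like _2 or _b are one class to them, and where a whole thing is asked for, a point or a joint stands for the part that bears it (a point fixed in the world has none). Each returns a list of dicts, best first, with "conf" (0 to 1); they miss things now and then, are a little off and sometimes report something else, mostly with a low value. They report only what shows in the picture. A call takes as long as a camera call.
- silhouettes(name, camera): "region" (384x512 bool, what is visible of it).
- pinpoint(name, camera): "at" ([x, y, z] in m, in world coordinates, good to about 4 mm: a listed point, or the origin of a listed thing).
The state is a dict: "clock": time; "q": joint angles; "joint_velocities": joint speeds; "joint_torque": joint torques, N m; "position": TCP position; "ee_rot": TCP orientation; "contact_force": force on the tool from outside, world axes, zero at the start; "torque": the same for the moment, N m; "gripper_width": finger opening in m.
Only numpy, scipy, OpenCV 4.12 (cv2) and the standard library are available. Lean on these libraries where they do the work, as an engineer would, in place of code of your own. Each camera call takes 0.05 s, during which the arm holds its last target.

## Working session

There is one attempt and no reset: what is moved stays moved. The work goes in short steps, Python scripts to look and compute and a tool call to move; the robot and the scene stay as the last step left them, time stands still between calls to the robot, and variables do not carry over. Pictures are saved under pics/ and viewed, and the job is handed in when it is done.

Besides the shell and the picture viewer there is one more tool, called after "Emit:" as a command line: name --argument value ..., lists and objects as JSON in quotes. apply_moves: Moves the arm, as the interface text tells. Shift numbers are shares of 0.3 m and turn numbers shares of 90 degrees, none past 1 either way. Its arguments: {"type":"object","properties":{"targets":{"type":"string"},"jaw":{"type":"number"},"grip_force":{"type":"number"}},"required":["targets"]}

```bash
mkdir -p pics
cat > look.py <<'E'
import cv2,numpy as np
from plant import *
def snap(cams,tag):
    for c in cams:
        f=grab_frame(c); cv2.imwrite(f'pics/{tag}_{c}.png',f['frame'][:,:,::-1])
E
python3 - <<'E'
from look import *
o=get_obs();print(o['clock'],o['position'],o['ee_rot'],o['gripper_width'],o['contact_force'])
a=[]
for c in ['scene','top']:
    f=grab_frame(c);a.append(f['frame'])
    cv2.imwrite(f'pics/a_{c}.png',f['frame'][:,:,::-1])
    for n in ['knob','hinge','keeper','stamp','cup','stapler']:
        print(c,n,[(np.round(d['at'],4),round(d['conf'],2)) for d in pinpoint(n,c)[:2]])
E
```

```text
0.0 [ 0.16549544 -0.65415993  0.20882791] [[ 9.69446548e-01  2.45302483e-01 -2.87598766e-04]
 [ 2.45302651e-01 -9.69445874e-01  1.14330961e-03]
 [ 1.64524825e-06 -1.17892629e-03 -9.99999305e-01]] 0.0930929201904961 [-0.12439338 -0.5228532  -0.10929718]
scene knob [(array([0.5773, 0.1019, 0.1058]), 0.69)]
scene hinge [(array([ 0.6294, -0.0615,  0.0662]), 0.8)]
scene keeper [(array([ 0.4651, -0.01  ,  0.0293]), 0.86)]
scene stamp [(array([ 0.6935, -0.1457,  0.0008]), 0.75), (array([ 0.6878,  0.2899, -0.0014]), 0.57)]
scene cup [(array([ 0.697 , -0.1476, -0.0012]), 0.67)]
scene stapler [(array([ 0.4987,  0.2766, -0.0021]), 0.75)]
top knob [(array([0.5823, 0.1033, 0.106 ]), 0.64)]
top hinge [(array([ 0.6325, -0.06  ,  0.0673]), 0.72)]
top keeper [(array([0.6843, 0.2919, 0.0028]), 0.74), (array([ 0.4663, -0.0131,  0.0317]), 0.73)]
top stamp []
top cup [(array([ 0.6963, -0.1502,  0.0022]), 0.91), (array([0.5855, 0.1039, 0.1056]), 0.74)]
top stapler [(array([ 0.5015,  0.2823, -0.0026]), 0.87)]
```

View pics/a_scene.png

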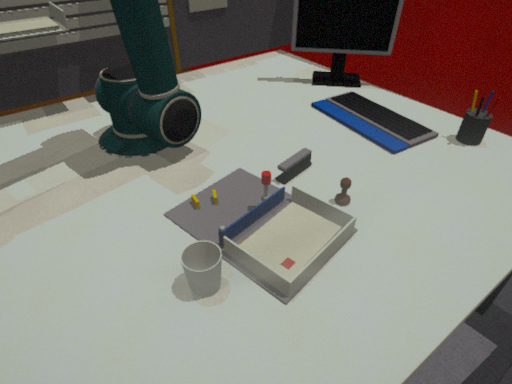

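View pics/a_top.png

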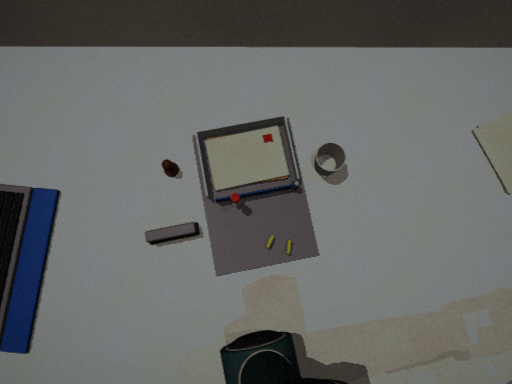

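The scene view shows the knob at about (266,177), the hinge at (222,232) and the blocks at (195,201) and (214,196). In the top view they're at (235,198), (297,183), (270,242) and (289,247). I'll refine these by colour.

```bash
cat >> look.py <<'E'
def rayz(f,u,v,z):
    d=np.linalg.inv(f['mtx'])@[u,v,1]; R=f['R'];c=-R.T@f['t'];d=R.T@d
    return c+d*(z-c[2])/d[2]
def proj(f,X):
    p=f['mtx']@(f['R']@np.array(X)+f['t']);return p[:2]/p[2]
def blobs(f,kind,amin=8):
    h=cv2.cvtColor(f['frame'],cv2.COLOR_RGB2HSV)
    if kind=='red': m=((h[...,0]<6)|(h[...,0]>174))&(h[...,1]>170)&(h[...,2]>90)
    else: m=(h[...,0]>22)&(h[...,0]<35)&(h[...,1]>140)&(h[...,2]>80)
    n,l,s,c=cv2.connectedComponentsWithStats(m.astype(np.uint8))
    return [(np.round(c[i],1),s[i].tolist()) for i in range(1,n) if s[i,4]>=amin]
E
python3 - <<'E'
from look import *
for c in ['top','scene']:
    f=grab_frame(c); print(c,'cam',-f['R'].T@f['t'])
    for k in ['red','yel']:
        for p,s in blobs(f,k):
            if s[4]>2000: continue
            print(k,p,s,np.round(rayz(f,*p,0.112 if k=='red' else .026),4))
E
```

```text
top cam [0.41350475 0.04442926 1.13870678]
red [267.2 137.5] [263, 134, 9, 8, 54] [0.7437 0.0182 0.112 ]
red [234.6 197.1] [231, 193, 8, 9, 56] [0.5834 0.1034 0.112 ]
yel [269.4 241.1] [266, 235, 7, 13, 39] [0.4752 0.012  0.026 ]
yel [288.4 246.4] [287, 240, 4, 14, 43] [ 0.4606 -0.0399  0.026 ]
scene cam [ 1.13690118 -0.34751451  0.61963219]
red [283.2  56.6] [189, 44, 143, 26, 602] [-0.0877  0.7328  0.112 ]
red [265.9 173.2] [262, 171, 8, 5, 33] [0.578  0.1067 0.112 ]
yel [473.7 101.4] [471, 91, 7, 21, 34] [0.5948 1.1622 0.026 ]
yel [214.1 194.3] [212, 190, 5, 11, 29] [0.4765 0.0107 0.026 ]
yel [194.6 198.7] [192, 195, 7, 8, 30] [ 0.4612 -0.0407  0.026 ]
```

```bash
cat >> look.py <<'E'
from scipy.spatial.transform import Rotation as Ro
def plan(p,yaw):
    "fractions for TCP p with tool y at yaw (deg), pointing down"
    o=get_obs();R=o['ee_rot'];a=np.radians(yaw)
    y=np.array([np.cos(a),np.sin(a),0]);z=np.array([0,0,-1.]);T=np.c_[np.cross(y,z),y,z]
    return np.round(np.r_[R.T@(np.array(p)-o['position'])/.3, Ro.from_matrix(R.T@T).as_rotvec()/(np.pi/2)],4)
def st():
    o=get_obs();R=o['ee_rot'];print(round(o['clock'],2),'p',np.round(o['position'],4),'yaw',round(np.degrees(np.arctan2(R[1,1],R[0,1])),2),'w',round(o['gripper_width'],4),'F',np.round(o['contact_force'],1))
E
python3 - <<'E'
from look import *
st()
print(plan([.31,-.4,.21],-44))
E
```

```text
0.8 p [ 0.1656 -0.6544  0.2096] yaw -75.8 w 0.0931 F [-0.6 -0.4  0.5]
[ 0.6747 -0.704  -0.0014  0.      0.     -0.3534]
```

Emit:
apply_moves --targets "0.67 -0.7 0 0 0 -0.35;0.67 -0.7 0 0 0 -0.35;0.67 -0.7 0 0 0 -0.35;0.67 -0.7 0 0 0 -0.35;0.67 -0.7 0 0 0 -0.35;0.67 -0.7 0 0 0 -0.35;0.67 -0.7 0 0 0 -0.35"

```text
clock: 1.5
position: [0.3107, -0.3984, 0.2103]
ee_rot: [[0.696, 0.718, 0.001], [0.718, -0.696, -0.001], [0.001, 0.001, -1.0]]
contact_force: [0.2, 0.2, 0.1]
gripper_width: 0.0929
```

```bash
python3 -c "
from look import *
st();print(plan([.45,-.14,.21],-13))"
```

```text
1.5 p [ 0.3107 -0.3984  0.2103] yaw -44.1 w 0.0929 F [0.2 0.2 0.1]
[ 9.417e-01 -2.660e-01  1.000e-03  1.000e-03 -1.000e-04 -3.456e-01]
```

Emit:
apply_moves --targets "0.94 -0.27 0 0 0 -0.35;0.94 -0.27 0 0 0 -0.35;0.94 -0.27 0 0 0 -0.35;0.94 -0.27 0 0 0 -0.35;0.94 -0.27 0 0 0 -0.35;0.94 -0.27 0 0 0 -0.35;0.94 -0.27 0 0 0 -0.35"

```text
clock: 2.2
position: [0.4495, -0.1399, 0.2096]
ee_rot: [[0.217, 0.976, 0.0], [0.976, -0.217, 0.001], [0.001, 0.0, -1.0]]
contact_force: [0.1, 0.6, 0.7]
gripper_width: 0.0931
```

```bash
python3 -c "
from look import *
st();print(plan([.581,.104,.21],17))"
```

```text
2.2 p [ 0.4495 -0.1399  0.2096] yaw -12.55 w 0.0931 F [0.1 0.6 0.7]
[ 8.888e-01  2.513e-01 -7.000e-04  3.000e-04 -4.000e-04 -3.283e-01]
```

Emit:
apply_moves --targets "0.89 0.25 0 0 0 -0.33;0.89 0.25 0 0 0 -0.33;0.89 0.25 0 0 0 -0.33;0.89 0.25 0 0 0 -0.33;0.89 0.25 0 0 0 -0.33;0.89 0.25 0 0 0 -0.33;0.89 0.25 0 0 0 -0.33;0.89 0.25 0 0 0 -0.33"

```text
clock: 3.0
position: [0.5804, 0.1, 0.2091]
ee_rot: [[-0.291, 0.957, -0.001], [0.957, 0.291, -0.0], [-0.0, -0.001, -1.0]]
contact_force: [0.6, -0.3, -0.2]
gripper_width: 0.0931
```

Run:
```python
from look import *
st()
f=grab_frame('wrist');cv2.imwrite('pics/b_wrist.png',f['frame'][:,:,::-1])
for p,s in blobs(f,'red'): print(p,s,np.round(rayz(f,*p,.12),4),np.round(rayz(f,*p,.105),4))
print(proj(f,[.581,.104,.105]),-f['R'].T@f['t'])
print([(np.round(d['at'],4),round(d['conf'],2)) for d in pinpoint('knob','wrist')])
print(plan([.581,.104,.107],17))
```

```text
3.0 p [0.5804 0.1    0.2091] yaw 16.92 w 0.0931 F [ 0.6 -0.3 -0.2]
[254.8 187.9] [244, 174, 23, 27, 459] [0.5816 0.1057 0.12  ] [0.5831 0.1016 0.105 ]
[253.5626494  185.12725513] [0.55606659 0.17801799 0.38293564]
[(array([0.5873, 0.1067, 0.1073]), 0.88)]
[ 1.430e-02  7.400e-03  3.419e-01 -0.000e+00  2.000e-04 -1.900e-03]
```

View pics/b_wrist.png

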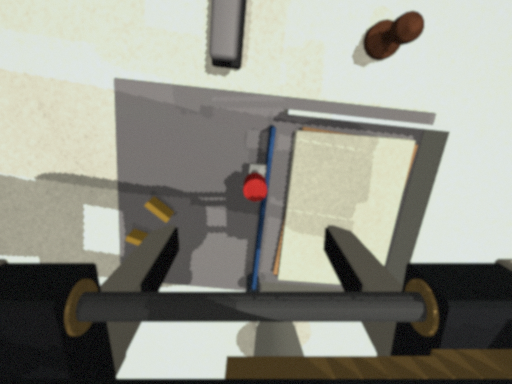

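The knob is at (255,188) in the wrist view, between the fingers in the jaw direction. I'll descend and grip it.

Emit:
apply_moves --targets "0.01 0.01 0.34 0 0 0;0.01 0.01 0.34 0 0 0;0.01 0.01 0.34 0 0 0;0.01 0.01 0.34 0 0 0" --jaw 0.6

```text
clock: 3.5
position: [0.582, 0.1034, 0.1084]
ee_rot: [[-0.29, 0.957, -0.001], [0.957, 0.29, -0.0], [0.0, -0.001, -1.0]]
contact_force: [0.1, 0.0, 1.2]
gripper_width: 0.0656
```

Emit:
apply_moves --targets "0 0 0 0 0 0;0 0 0 0 0 0;0 0 0 0 0 0;0 0 0 0 0 0;0 0 0 0 0 0" --jaw 0 --grip_force 30

```text
clock: 4.0
position: [0.5823, 0.1044, 0.108]
ee_rot: [[-0.291, 0.957, 0.0], [0.957, 0.291, 0.0], [-0.0, 0.0, -1.0]]
contact_force: [0.1, 0.7, -0.6]
gripper_width: 0.0258
```

Run:
```python
from look import *
st(); snap(['wrist','scene'],'c')
```

```text
4.0 p [0.5823 0.1044 0.108 ] yaw 16.9 w 0.0258 F [ 0.1  0.7 -0.6]
```

View pics/c_wrist.png

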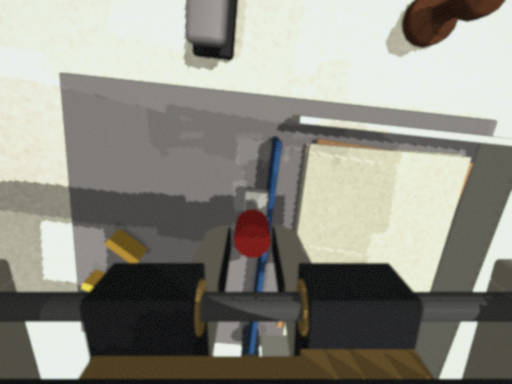

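Gripped, with the knob at (253,232) between the pads. Next I'll work out the arc.

Run:
```python
from look import *
st();o=get_obs();R=o['ee_rot'];p=o['position'];h=np.array([.6315,-.0600,0]);
for i,a in enumerate(np.arange(1,11)*.05):
    M=Ro.from_euler('z',a).as_matrix()
    t=h+M@(p-h)
    print(np.round(R.T@(t-p)/.3,3),round(-a/(np.pi/2),3),np.round(t,4))
```

```text
4.1 p [0.5824 0.1045 0.1079] yaw 16.9 w 0.0222 F [ 0.6 -0.5  1.8]
[-0.001 -0.029 -0.   ] -0.032 [0.5743 0.1018 0.1079]
[-0.003 -0.057 -0.   ] -0.064 [0.5662 0.0987 0.1079]
[-0.006 -0.086 -0.   ] -0.095 [0.5584 0.0953 0.1079]
[-0.011 -0.114 -0.   ] -0.127 [0.5507 0.0914 0.1079]
[-0.017 -0.142 -0.   ] -0.159 [0.5433 0.0872 0.1079]
[-0.025 -0.169 -0.   ] -0.191 [0.536  0.0826 0.1079]
[-0.034 -0.196 -0.   ] -0.223 [0.529  0.0777 0.1079]
[-0.044 -0.223 -0.   ] -0.255 [0.5222 0.0724 0.1079]
[-0.056 -0.249 -0.   ] -0.286 [0.5158 0.0667 0.1079]
[-0.069 -0.275 -0.   ] -0.318 [0.5096 0.0608 0.1079]
```

Emit:
apply_moves --targets "0 0 0 0 0 0;0 0 0 0 0 0"

```text
clock: 4.3
position: [0.5824, 0.1045, 0.1078]
ee_rot: [[-0.291, 0.957, 0.0], [0.957, 0.291, 0.0], [0.0, 0.001, -1.0]]
contact_force: [1.8, 0.8, 2.8]
gripper_width: 0.0218
```

Run:
```python
from look import *
st();f=grab_frame('wrist');cv2.imwrite('pics/d_wrist.png',f['frame'][:,:,::-1])
for p,s in blobs(f,'red'): print(p,s,np.round(rayz(f,*p,.112),4))
o=get_obs();print(proj(f,o['position']))
```

```text
4.3 p [0.5824 0.1045 0.1078] yaw 16.9 w 0.0218 F [1.8 0.8 2.8]
[251.  240.2] [234, 224, 34, 33, 876] [0.5827 0.1011 0.112 ]
[252.00951542 232.77743533]
```

View pics/d_wrist.png

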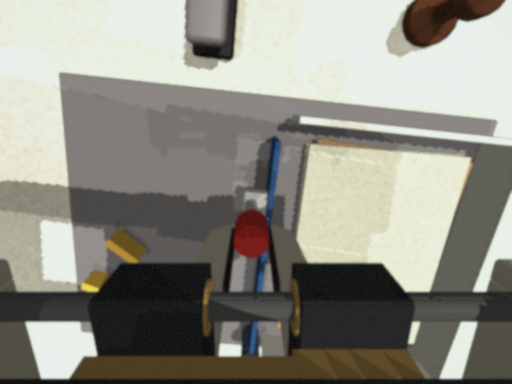

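Emit:
apply_moves --targets "-0.001 -0.029 0 0 0 -0.032;-0.003 -0.057 0 0 0 -0.064;-0.006 -0.086 0 0 0 -0.095;-0.011 -0.114 0 0 0 -0.127;-0.017 -0.142 0 0 0 -0.159;-0.025 -0.169 0 0 0 -0.191;-0.034 -0.196 0 0 0 -0.223;-0.044 -0.223 0 0 0 -0.255;-0.056 -0.249 0 0 0 -0.286;-0.069 -0.275 0 0 0 -0.318"

```text
clock: 5.35
position: [0.5091, 0.0607, 0.1075]
ee_rot: [[-0.715, 0.699, 0.0], [0.699, 0.715, 0.001], [0.0, 0.001, -1.0]]
contact_force: [3.7, 2.6, 0.4]
gripper_width: 0.0217
```

Run:
```python
from look import *
st();f=grab_frame('wrist');cv2.imwrite('pics/e_wrist.png',f['frame'][:,:,::-1])
for p,s in blobs(f,'red'): print(p,s,np.round(rayz(f,*p,.112),4))
o=get_obs();R=o['ee_rot'];p=o['position'];h=np.array([.6315,-.0600,0]);print(proj(f,p),np.linalg.norm((p-h)[:2]))
for i,a in enumerate(np.arange(1,11)*.05):
    M=Ro.from_euler('z',a).as_matrix()
    t=h+M@(p-h)
    print(np.round(R.T@(t-p)/.3,3),round(-a/(np.pi/2),3),np.round(t,4))
```

```text
5.35 p [0.5091 0.0607 0.1075] yaw 45.65 w 0.0217 F [3.7 2.6 0.4]
[251.2 240.2] [235, 224, 33, 33, 864] [0.5107 0.0584 0.112 ]
[250.65185855 233.44281942] 0.17188285666553577
[-0.001 -0.029 -0.   ] -0.032 [0.5027 0.0538 0.1076]
[-0.003 -0.057 -0.   ] -0.064 [0.4971 0.0472 0.1076]
[-0.006 -0.086 -0.   ] -0.095 [0.492  0.0403 0.1076]
[-0.011 -0.114 -0.   ] -0.127 [0.4871 0.0332 0.1076]
[-0.017 -0.142 -0.   ] -0.159 [0.4826 0.0259 0.1076]
[-0.025 -0.169 -0.   ] -0.191 [0.4785 0.0184 0.1076]
[-0.034 -0.197 -0.   ] -0.223 [0.4748 0.0106 0.1076]
[-0.045 -0.223 -0.   ] -0.255 [0.4715 0.0027 0.1076]
[-0.056 -0.249 -0.   ] -0.286 [ 0.4685 -0.0054  0.1076]
[-0.069 -0.275 -0.   ] -0.318 [ 0.466  -0.0136  0.1076]
```

View pics/e_wrist.png

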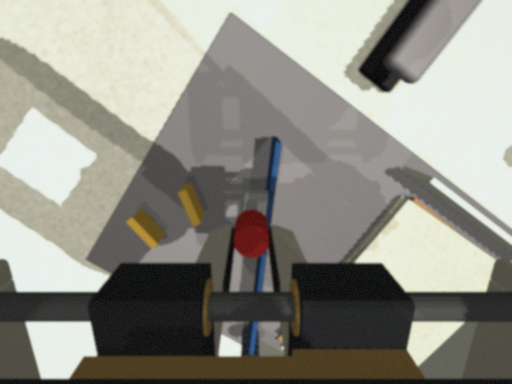

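The gate is swinging with the hand: the knob is still at (251,240) and the blocks are ahead on the left. The spring force is about 4.5 N. I'll do the second half.

Emit:
apply_moves --targets "-0.001 -0.029 0 0 0 -0.032;-0.003 -0.057 0 0 0 -0.064;-0.006 -0.086 0 0 0 -0.095;-0.011 -0.114 0 0 0 -0.127;-0.017 -0.142 0 0 0 -0.159;-0.025 -0.169 0 0 0 -0.191;-0.034 -0.197 0 0 0 -0.223;-0.045 -0.223 0 0 0 -0.255;-0.056 -0.249 0 0 0 -0.286;-0.069 -0.275 0 0 0 -0.318"

```text
clock: 6.4
position: [0.4661, -0.0123, 0.1075]
ee_rot: [[-0.962, 0.272, -0.0], [0.272, 0.962, 0.001], [0.001, 0.001, -1.0]]
contact_force: [1.4, 5.0, 1.0]
gripper_width: 0.0221
```

Run:
```python
from look import *
st()
for c in ['wrist','scene','top']:
    f=grab_frame(c);cv2.imwrite(f'pics/f_{c}.png',f['frame'][:,:,::-1])
    for k in ['red','yel']:
        for p,s in blobs(f,k):
            if s[4]<1500:print(c,k,p,s,np.round(rayz(f,*p,.112 if k=='red' else .031),4))
    for n in ['knob','keeper']: print(c,n,[(np.round(d['at'],4),round(d['conf'],2)) for d in pinpoint(n,c)[:2]])
```

```text
6.4 p [ 0.4661 -0.0123  0.1075] yaw 74.21 w 0.0221 F [1.4 5.  1. ]
wrist red [251.2 240. ] [235, 224, 33, 33, 858] [ 0.4682 -0.0132  0.112 ]
wrist yel [223.8 215.6] [221, 214, 7, 4, 18] [ 0.4758 -0.042   0.031 ]
wrist yel [277.1 215.6] [275, 214, 5, 4, 17] [0.4894 0.0063 0.031 ]
wrist knob [(array([ 0.4691, -0.0093,  0.1025]), 0.86)]
wrist keeper [(array([ 0.4646, -0.012 ,  0.0281]), 0.63)]
scene red [297.   55.1] [226, 44, 106, 23, 516] [-0.0662  0.7968  0.112 ]
scene red [201.9 173.1] [199, 167, 6, 12, 27] [ 0.4814 -0.0206  0.112 ]
scene yel [473.6 101.3] [471, 90, 6, 22, 35] [0.5987 1.1501 0.031 ]
scene yel [197.1 202.5] [196, 200, 3, 7, 13] [ 0.4846 -0.0458  0.031 ]
scene knob [(array([ 0.462 , -0.0128,  0.1033]), 0.57)]
scene keeper [(array([ 0.4674, -0.0145,  0.026 ]), 0.68)]
top red [267.3 137.5] [263, 134, 9, 8, 53] [0.7437 0.018  0.112 ]
top knob []
top keeper []
```

View pics/f_wrist.png

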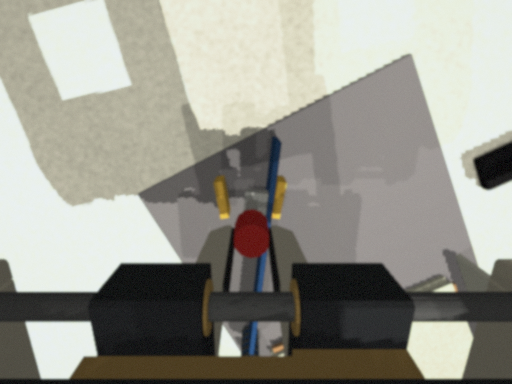

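View pics/f_scene.png

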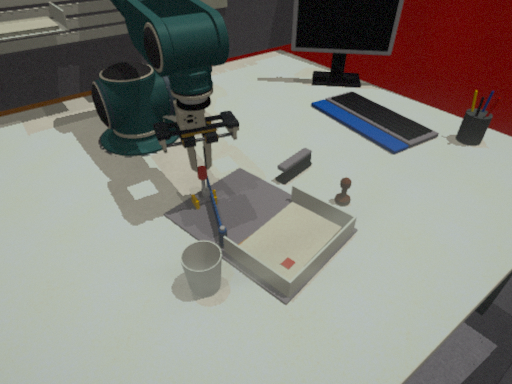

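The knob is centred over the gap in the wrist view: knob at u=251, blocks at u=222 and 279. Pushing the bolt down now.

Emit:
apply_moves --targets "0 0 0.02 0 0 0;0 0 0.04 0 0 0;0 0 0.06 0 0 0;0 0 0.075 0 0 0;0 0 0.082 0 0 0;0 0 0.082 0 0 0"

```text
clock: 7.45
position: [0.4664, -0.0119, 0.0836]
ee_rot: [[-0.961, 0.275, -0.0], [0.275, 0.961, 0.001], [0.001, 0.001, -1.0]]
contact_force: [-3.7, 7.1, 11.3]
gripper_width: 0.0219
```

Run:
```python
from look import *
st()
for c in ['wrist','scene']:
    f=grab_frame(c);cv2.imwrite(f'pics/g_{c}.png',f['frame'][:,:,::-1])
    for p,s in blobs(f,'red'):
        if s[4]<1500:print(c,p,s)
    print([(np.round(d['at'],4),round(d['conf'],2)) for d in pinpoint('knob',c)[:2]])
```

```text
7.45 p [ 0.4664 -0.0119  0.0836] yaw 74.03 w 0.0219 F [-3.7  7.1 11.3]
wrist [251.2 239.9] [235, 224, 33, 33, 867]
[(array([ 0.4692, -0.0094,  0.0795]), 0.88)]
scene [297.7  55. ] [230, 44, 102, 23, 509]
scene [202.4 179.6] [200, 175, 8, 10, 24]
[(array([ 0.4618, -0.0156,  0.079 ]), 0.47)]
```

View pics/g_wrist.png

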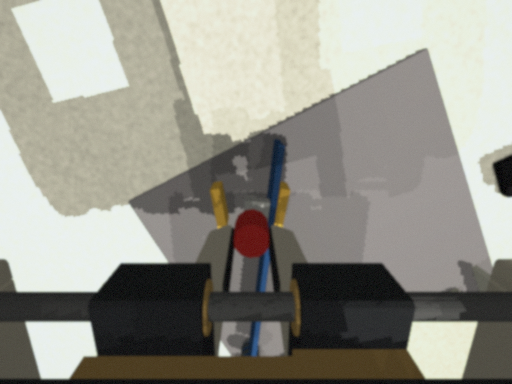

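The bolt has bottomed out, with the knob about 79–80 mm up and a reaction of 11 N. I'll ease the gate back against the block before releasing.

Emit:
apply_moves --targets "0 0.01 0 0 0 0.011;0 0.02 0 0 0 0.022;0 0.03 0 0 0 0.033;0 0.04 -0.005 0 0 0.045;0 0.04 -0.005 0 0 0.045"

```text
clock: 8.15
position: [0.47, -0.0003, 0.0846]
ee_rot: [[-0.939, 0.343, 0.001], [0.343, 0.939, 0.001], [-0.0, 0.001, -1.0]]
contact_force: [4.4, 4.4, 0.8]
gripper_width: 0.0222
```

Emit:
apply_moves --targets "0 0 0 0 0 0;0 0 0 0 0 0;0 0 0 0 0 0;0 0 0 0 0 0;0 0 0 0 0 0;0 0 0 0 0 0;0 0 0 0 0 0;0 0 0 0 0 0" --jaw 1

```text
clock: 8.95
position: [0.4695, -0.0012, 0.0844]
ee_rot: [[-0.94, 0.341, -0.0], [0.341, 0.94, -0.0], [0.0, -0.0, -1.0]]
contact_force: [-1.2, -0.0, -0.1]
gripper_width: 0.0813
```

Run:
```python
from look import *
st()
for c in ['wrist','scene']:
    f=grab_frame(c);cv2.imwrite(f'pics/h_{c}.png',f['frame'][:,:,::-1])
    for p,s in blobs(f,'red'):
        if s[4]<1500:print(c,p,s,np.round(rayz(f,*p,.088),4))
    print([(np.round(d['at'],4),round(d['conf'],2)) for d in pinpoint('knob',c)[:2]])
```

```text
8.95 p [ 0.4695 -0.0012  0.0844] yaw 70.08 w 0.0813 F [-1.2 -0.  -0.1]
wrist [260.8 240.4] [244, 224, 35, 34, 898] [0.4744 0.0034 0.088 ]
[(array([0.4742, 0.0092, 0.0817]), 0.95)]
scene [299.7  54.8] [236, 44, 96, 23, 498] [-0.1186  0.8643  0.088 ]
scene [208.7 176.7] [206, 172, 7, 13, 47] [0.475  0.0007 0.088 ]
[(array([0.4656, 0.0029, 0.079 ]), 0.67)]
```

View pics/h_wrist.png

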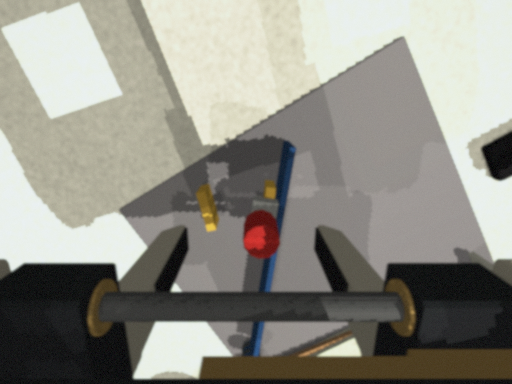

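The bolt is holding. The knob is at (261,238), clear of both open fingers, and the bolt rests on the near block. Lifting straight up.

Emit:
apply_moves --targets "0 0 -0.1 0 0 0;0 0 -0.25 0 0 0;0 0 -0.4 0 0 0;0 0 -0.5 0 0 0;0 0 -0.5 0 0 0;0 0 -0.5 0 0 0"

```text
clock: 9.75
position: [0.4696, -0.0012, 0.2344]
ee_rot: [[-0.94, 0.341, 0.001], [0.341, 0.94, -0.0], [-0.001, 0.0, -1.0]]
contact_force: [-0.8, 0.1, -1.4]
gripper_width: 0.0931
```

Run:
```python
from look import *
st()
for c in ['wrist','scene']:
    f=grab_frame(c);cv2.imwrite(f'pics/i_{c}.png',f['frame'][:,:,::-1])
    for p,s in blobs(f,'red'):
        if s[4]<1500:print(c,p,s,np.round(rayz(f,*p,.088),4))
    for n in ['knob','keeper','stapler','stamp','cup']: print(n,[(np.round(d['at'],4),round(d['conf'],2)) for d in pinpoint(n,c)[:2]])
```

```text
9.75 p [ 0.4696 -0.0012  0.2344] yaw 70.09 w 0.0931 F [-0.8  0.1 -1.4]
wrist [256.8 180. ] [248, 171, 18, 19, 294] [0.4729 0.0042 0.088 ]
wrist [322.7 330.9] [316, 326, 14, 11, 97] [0.7059 0.0179 0.088 ]
knob [(array([0.476 , 0.0054, 0.0831]), 0.69), (array([0.5029, 0.2815, 0.0032]), 0.63)]
keeper [(array([ 0.4645, -0.0115,  0.0282]), 0.81)]
stapler [(array([0.5024, 0.2826, 0.0021]), 0.96)]
stamp [(array([0.6834, 0.2966, 0.0052]), 0.95)]
cup [(array([ 7.001e-01, -1.502e-01,  2.000e-04]), 0.82)]
scene [299.7  54.9] [234, 44, 98, 23, 495] [-0.1175  0.8632  0.088 ]
scene [209.1 174.3] [206, 172, 8, 5, 26] [0.4664 0.007  0.088 ]
knob [(array([0.466 , 0.0047, 0.0819]), 0.42)]
keeper [(array([ 0.4673, -0.0129,  0.0282]), 0.8)]
stapler [(array([ 0.5019,  0.2755, -0.0031]), 0.92)]
stamp []
cup [(array([ 0.6957, -0.1491,  0.0009]), 0.77)]
```

View pics/i_scene.png

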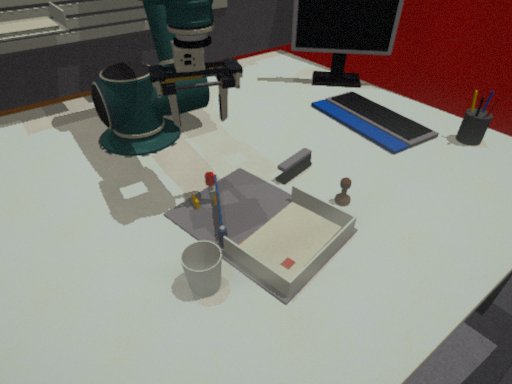

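The gate stays open with the knob at (210,178). Its estimated height is about 82 mm, it is about 17–20 mm from the keeper, and the bystanders haven't moved.

```bash
python3 -c "
from plant import *
print(sign_off())"
```

```text
the job is handed in; nothing more can be done
None
```

The gate is open and held by its bolt alone, and I've handed the job in at about 10 s of the 35 s allowed; no verdict was reported.

**What I did:** I gripped the red knob and swung the gate about 1.0 rad along its circle. With the bolt centred over the gap, I pushed it down 24 mm until it hit the stop, with about 11 N of reaction. I then eased the gate back about 12 mm, opened the jaws and lifted straight up.

**Last checks, with the arm clear:**
- **Height:** the knob is about 82 mm above the desk (limit 89 mm).
- **Position:** the knob is about 17–20 mm from the middle of the gap (limit 26 mm). The scene and wrist cameras disagreed by about 10 mm on its absolute x, but each camera's distance to the gap stayed in that range.
- **Bystanders:** the cup and stapler were within a few mm of their starting estimates. The stamp was within about 10 mm, and only the wrist network found it at the end. At the start the scene network had put its best stamp guess on the cup, with the stamp itself as the second guess.

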